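# Third hand: hold a neck rest against the end wall of a sliding-lid wine box

## Robot

A 6-joint arm with a two-finger parallel gripper is mounted at the origin on a cart in front of the work surface, level with it; the furniture and walls round the work are solid. World frame = base frame: x ahead of the robot, y to its left, z up, the work surface at z = 0. Lengths are in m, angles in rad, forces in N, time in s.
With the tool pointing down it reaches from about 0.225 to 0.875 m from the base axis. Payload 3.4 kg.
Tool frame: the origin (TCP) lies midway between the tips of the shut fingers; the grasp point (between the pads) lies 19 mm behind it (robot.grip_point_offset is the z of the grasp point in the tool frame, in m); z points along the fingers, y is the line along which they close (so a half turn about z gives the same grasp; the last joint's range is limited). The gripper opens to 85 mm and grips with 20 to 120 N. Pads are 22 mm wide; open, the fingers measure 114 mm over their backs; the gripper's body (76 mm by 85 mm) begins 54 mm behind the grasp point. The pads swing forward as they close: fully open they stand 13 mm farther back than shut.
Start: joints at [-1.436, 0.276, 1.505, -0, 1.361, -0.121], TCP at [0.145, -0.556, 0.231] pointing down, gripper open.
Joint ranges: [-2.89, 2.89], [-0.75, 2.08], [0.22, 2.7], [-1.18, 4.32], [0.11, 2.71], [-2.7, 2.7]. Speed limits (rad/s): [2.57, 2.57, 3.14, 3.14, 3.14, 3.14].

## Interface

Orientations are given as a unit quaternion [w, x, y, z].
In Python, from workcell import monitor, viewer, sign_off, robot gives the robot as it stands.
- The arm moves only by the tool jog_arm, never from a script. Its argument "moves" is a list of rows, each a list of 5 numbers: the opening, from 0 (shut) to 1 (fully open), then the shift along the tool's x, y, z in mm, then the turn about the tool's z in degrees. A call has 1 to 8 rows; each row is the pose to reach, as a shift and turn from the pose commanded when the call began, along the tool's axes at that moment; what a row does not reach only later rows make up. A row lasts 1/12 s, in which the tool goes at most 41.7 mm and 7.16 degrees, less where a joint would pass 70% of its speed; a pose out of reach is approached as far as the arm can. A call with a gripper value outside its range is refused whole. The fingers move at their own pace and stop on an object; "force" is the grip in N (left out, the last holds). Time passes only in rows, so rows that repeat a pose let the fingers close. It gives the time, the measured TCP pose, the force, the opening and the grip force at its end, in the units of the state.
- monitor.get_state(): the state, without advancing time (a new reading comes with each control period).
- viewer.get_image(name): name is "side" or "top"; returns (picture, depth): 420x560x3 uint8, red, green, blue; 420x560 float32, m along the optical axis (not along the pixel's ray), 0 where there is no reading.
- viewer.calibration(name): a dict with "fx", "fy", "cx", "cy" (pixels), "rvec" (rotation vector, rad) and "tvec" (3), from world to camera coordinates, as OpenCV has them. Camera axes: x right, y down, z forward; pixel columns grow to the right and rows downward; lengths in m; the calibration is good to about 2 mm. A picture is of the moment at which its call begins. calibration takes no time and is no camera call.
- sign_off(): hands the job in; it is judged then, once.
Trained networks look in the newest picture that a camera, given by its name, has taken for a name from the list of things; names that differ only in an ending like _2 or _b are one class to them, and where a whole thing is asked for, a point or a joint stands for the part that bears it (a point fixed in the world has none). Each returns a list of dicts, best first, with "score" (0 to 1); they miss things now and then, are a little off and sometimes report something else, mostly with a low value. They report only what shows in the picture. A call takes as long as a camera call. They do not tell look-alikes from the thing itself.
- viewer.spot_in(label, camera): "centre" ([x, y, z] in m, in the coordinates of the camera as it stood for that picture, good to about 4 mm: the middle of the surface that is visible of it).
The state is a dict: "clock": time; "joints": joint angles; "qd": joint speeds; "joint_efforts": joint torques, N m; "position": TCP position; "eef_rot": TCP orientation; "force": force on the tool from outside, world axes, zero at the start; "moment": the same for the moment, N m; "grip_width": opening from 0.0 (shut) to 1.0 (fully open); "grip_force": force on a finger pad.
Only numpy, scipy, OpenCV 4.12 (cv2) and the standard library are available. Lean on these libraries where they do the work, as an engineer would, in place of code of your own. Each camera call takes 0.05 s, during which the arm holds its last target. There are 200 camera calls.

## Task

Be my third hand while I screw the neck rest into this wooden packing box for two half bottles: slide the box's lid back to its stop, pick the loose neck rest up off the table and stand it on the box floor, slots upwards, between the side walls and flat against the inside of the high end wall. Press it against that wall with a steady push of about 12 N (at least 6, at most 20; never knock it with more than 30) and finish while still gripping and pressing it like that, because I drive the screws through from outside. Leave the other things on the table where they are.

Things in the scene. Friction and masses are not known exactly. Their poses are not given: they have to be found in the camera images.
- wine_box: Pale wooden box on a non-slip mat (does not move), outside 162 (x) by 290 (y) by 97 mm. Origin: centre of its underside on the table; z up, y along its length towards the high end wall. Side walls: inner faces at x = -73 and +73 mm, tops 97 mm up. Inner floor 10 mm up. Inner face of the high end wall at y = +133 mm. A low batten lies on the floor at y = -95 mm, clear of the work.
- end_wall: The box's high end wall, 12 mm thick, fixed, top 97 mm above the table; origin at the middle of its thickness (box y = +139 mm) at inner floor height; axes as the box. Two started screws stick out of its outer face. Rigid: the push builds up within about 1 mm.
- box_lid (a joint): Lid sliding in grooves of the side walls: 0 m is shut against the high end wall; grows as the lid slides along the box's -y axis, out over the low end wall, to its stop at 0.16 m. Starts shut or up to 30 mm open. Friction about 2.5 N; stays where it is left. Its top face is 92 mm above the table.
- lid_pull (a point): Middle of the top of the pull batten, a wooden bar across the lid: 80 mm along the box's x, 16 mm along its y, standing 18 mm above the lid's top face (its top is 110 mm above the table). Axes as the box; moves with the lid. At lid value 0 it lies at box y = +94.5 mm.
- rest_place (a point): Point on the inner face of the high end wall, at inner floor height (10 mm above the table), midway between the side walls; axes as the box. The neck rest's long face goes against this face: its origin then lies 15 mm from here along the box's -y.
- neck_rest: Loose wooden block 140 (x) by 30 (y) by 58 mm (z), 0.11 to 0.18 kg, standing on the table, slots up; origin: centre of its underside. Two U slots through its thickness, 31 mm wide, centred at x = -36 and +36 mm, round bottoms 26.5 mm up, leave a tongue 41 mm wide in x (flat cheeks 42 to 58 mm up) to grip, a finger in each slot. Either face to the wall; 3 mm play at each end.
- rest_tongue (a point): Middle of the top of the neck rest's tongue, 58 mm above its underside; axes as the neck rest.
- half_bottle_1: Bystander: dark half bottle, 62 mm across, 243 mm tall, upright; origin under its centre.
- half_bottle_2: Bystander: second half bottle, the same, to the left of the first.
- screwdriver: Bystander: screwdriver lying behind the work; origin under its middle.
- brass_bell: Bystander: brass hand bell, 94 mm tall, at the back.
- votive_1: Bystander: red candle glass, 68 mm across, 70 mm tall, at the back.
- tastevin: Bystander: silver tasting cup with thumb ring, 28 mm high.
- wine_thief: Bystander: glass pipette 290 mm long, lying at the right, under the path of the opened lid (26 mm high, the lid passes above).
- waiters_friend: Bystander: folded corkscrew, 115 mm long, lying at the left.
Things that resemble listed ones, but are neither listed nor needed, are in the scene too. Of the things shaped like the neck_rest, the wooden one is meant.

How it is judged:
On the way, in this order (a step that is already met when the one before it is completed fails the run):
1. the lid is slid back to its stop (at least 145 of 160 mm) (value of joint box_lid above 0.145 m), for 0.2 s.
2. the neck rest stands in its place and is pressed against the end wall with 6 to 20 N for a second (contact force between neck_rest and end_wall between 6 and 20 N and y of neck_rest in the frame of rest_place above -0.019 m and z of neck_rest in the frame of rest_place below 0.004 m), for 1 s.
At the end, for the whole second after the job is handed in: Through the last second the lid is at least 145 mm open, the neck rest stands slots up within 4 mm of the box floor, between the side walls, its face within 4 mm of the end wall and within 0.05 rad of parallel, still, held by the fingers and pressed against the end wall with 6 to 20 N (all of step 2 and value of joint box_lid above 0.145 m and contact force between the fingers and neck_rest above 3 N and y of neck_rest in the frame of rest_place below -0.012 m and x of neck_rest in the frame of rest_place between -0.006 and 0.006 m and angle between the x axis of neck_rest and the x axis of wine_box, either way round below 0.05 rad and angle between neck_rest's own z axis and vertical below 0.06 rad and linear speed of neck_rest below 0.01 m/s); the arm keeps its last pose, push and grip.
It fails at once if the neck rest is knocked or pressed against the end wall with more than 30 N (contact force between neck_rest and end_wall above 30 N).
It fails at once if a bystander is moved by more than 30 mm or a bottle tipped over (distance of any of half_bottle_1, half_bottle_2, screwdriver, brass_bell, votive_1, tastevin, wine_thief, waiters_friend from where it was at the start of the episode above 0.03 m or angle between any of half_bottle_1, half_bottle_2's own z axis and vertical above 0.3 rad).
It also fails if it takes over 61 s, if anything falls off the work surface, if the arm or the gripper's body presses on something with over 40 N, if the wrist force passes 120 N, or if a joint passes its speed limit or range.

## Working session

There is one attempt and no reset: what is moved stays moved. The work goes in short steps, Python scripts to look and compute and a tool call to move; the robot and the scene stay as the last step left them, time stands still between calls to the robot, and variables do not carry over. Pictures are saved under pics/ and viewed, at most 10 in all, crops included, and the job is handed in when it is done.

Besides the shell and the picture viewer there is one more tool, called after "Emit:" by a JSON object that holds its "api" and its "payload", one argument or row to a line. jog_arm: Moves the arm, as the interface text tells. Its arguments: {"type":"object","properties":{"moves":{"type":"array"},"force":{"type":"number"}},"required":["moves"]}

```bash
mkdir -p pics; ls; cat > h.py <<'E'
import numpy as np, cv2
from workcell import monitor, viewer, sign_off, robot
def cal(n):
    c=viewer.calibration(n); R=cv2.Rodrigues(np.array(c["rvec"],float))[0]; return c,R,np.array(c["tvec"],float).ravel()
def c2w(n,p):
    c,R,t=cal(n); return R.T@(np.array(p)-t)
def cloud(n,d):
    c,R,t=cal(n); v,u=np.mgrid[:420,:560]
    P=np.stack([(u-c["cx"])/c["fx"]*d,(v-c["cy"])/c["fy"]*d,d],-1)
    W=(P-t)@R; W[d==0]=np.nan; return W
def snap(n,f):
    im,d=viewer.get_image(n); cv2.imwrite(f"pics/{f}.png",im[:,:,::-1]); np.save(f"pics/{f}.npy",d); return im,cloud(n,d)
E
python3 - <<'E'
from h import *
for n in("top","side"):
    snap(n,n+"0"); print(n,viewer.calibration(n))
    for l in("wine_box","end_wall","lid_pull","neck_rest","rest_tongue"):
        print(l,[(round(q["score"],2),c2w(n,q["centre"]).round(3).tolist()) for q in viewer.spot_in(l,n)[:3]])
print(monitor.get_state())
E
```

```text
pics
top {'fx': 455.49125740656734, 'fy': 455.49125740656734, 'cx': 277.69476279342786, 'cy': 211.36721033967768, 'rvec': array([ 2.17842111, -2.1691304 ,  0.06450321]), 'tvec': array([0.01753417, 0.56300481, 1.41389198])}
wine_box [(0.65, [0.508, -0.114, 0.094]), (0.18, [0.433, 0.479, 0.012])]
end_wall [(0.81, [0.503, 0.035, 0.1])]
lid_pull [(0.66, [0.514, -0.135, 0.088]), (0.38, [0.436, 0.321, 0.043])]
neck_rest [(0.93, [0.48, 0.18, 0.052]), (0.64, [0.43, 0.324, 0.038])]
rest_tongue [(0.8, [0.485, 0.177, 0.054]), (0.61, [0.436, 0.323, 0.041])]
side {'fx': 385.1397073615864, 'fy': 385.1397073615864, 'cx': 274.9399460668667, 'cy': 210.31416527764358, 'rvec': array([ 2.19616605,  0.02491636, -0.03498266]), 'tvec': array([-0.59169964,  0.0795188 ,  1.44122999])}
wine_box [(0.91, [0.514, -0.183, 0.093]), (0.55, [0.502, 0.032, 0.084])]
end_wall [(0.79, [0.504, 0.031, 0.084]), (0.73, [0.614, 0.416, 0.12])]
lid_pull [(0.65, [0.51, -0.155, 0.093])]
neck_rest [(0.74, [0.481, 0.179, 0.056]), (0.62, [0.434, 0.312, 0.036])]
rest_tongue [(0.61, [0.429, 0.315, 0.033]), (0.51, [0.484, 0.174, 0.055])]
{'clock': 0.6, 'joints': array([-1.43599941e+00,  2.75877526e-01,  1.50492002e+00, -2.75355113e-05,
        1.36073124e+00, -1.21008675e-01]), 'qd': array([-0.00042762, -0.00042088,  0.00067108,  0.00030749,  0.00234607,
       -0.00020299]), 'joint_efforts': array([-5.11910221e-04, -4.16391456e+01, -2.45986587e+01, -1.94680288e-04,
        5.30283887e-04, -1.39187499e-06]), 'position': array([ 0.14547078, -0.55630253,  0.23133285]), 'eef_rot': array([ 3.20273508e-05,  9.91831215e-01,  1.27557199e-01, -1.32447115e-05]), 'force': array([ 0.34496659, -0.12589947,  0.02310057]), 'moment': array([0.00034763, 0.00290976, 0.00360951]), 'grip_force': 0.0, 'grip_width': 1.0003907779822945}
```

View pics/top0.png

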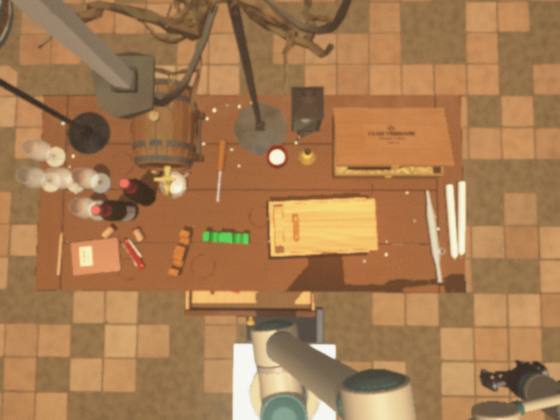

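View pics/side0.png

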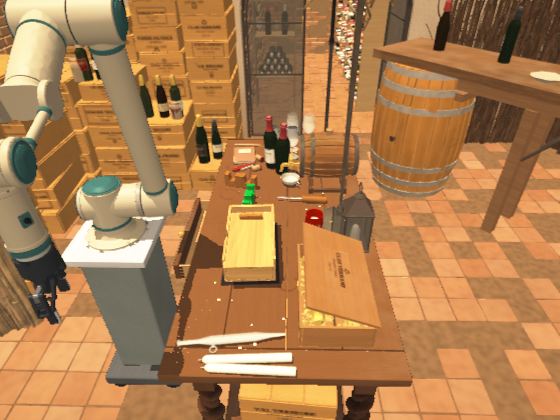

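Top view: the box is at px (268–378, 197–256) with its high end to the left (+y). The pull batten is at (295,227), the green look-alike rest at (226,238), and the wooden rest at (180,252), turned.

```bash
python3 - <<'E'
from h import *
im=cv2.imread("pics/top0.png"); W=cloud("top",np.load("pics/top0.npy")); np.set_printoptions(suppress=True,precision=3)
z=W[...,2]; v,u=np.mgrid[:420,:560]
def rect(n,m):
    P=W[m][:,:2]; r=cv2.minAreaRect((P*1000).astype(np.float32)); print(n,m.sum(),r,"z",np.percentile(z[m],[5,50,95]))
b=(u>262)&(u<386)&(v>190)&(v<262)
rect("box",b&(z>.07)); rect("high",b&(z>.1045))
for lo in(.03,.045):rect("rest",(u>160)&(u<196)&(v>222)&(v<280)&(z>lo)&(z<.08))
for nm,box in(("rest",(222,280,160,196)),("box",(190,262,262,386))):
    a,c,d,e=box; cv2.imwrite(f"pics/{nm}.png",cv2.resize(im[a:c,d:e],None,fx=6,fy=6,interpolation=2))
q=im[190:262,262:386]; r=im[222:280,160:196]
k=np.zeros((440,1000,3),np.uint8); k=np.zeros((432,800,3),np.uint8)
x=cv2.resize(q,None,fx=4.5,fy=4.5,interpolation=2); k[:x.shape[0],:x.shape[1]]=x
x=cv2.resize(r,None,fx=6,fy=6,interpolation=2); k[:x.shape[0],570:570+x.shape[1]]=x
cv2.imwrite("pics/crop.png",k)
print((z[197:257:4,268:300:3]*1000)[:].round())
E
```

```text
box 5295 ((513.641357421875, -115.51205444335938), (162.31869506835938, 318.091552734375), 2.903676986694336) z [0.087 0.093 0.1  ]
high 136 ((534.2045288085938, -61.96534729003906), (64.82478332519531, 239.2762908935547), 42.42542266845703) z [0.105 0.109 0.113]
rest 367 ((433.31256103515625, 323.5284423828125), (31.961137771606445, 140.0889434814453), 74.22156524658203) z [0.031 0.055 0.062]
rest 272 ((433.23919677734375, 323.6602783203125), (31.731517791748047, 139.88328552246094), 74.15550231933594) z [0.051 0.057 0.062]
[[  1.  -4.   3.   2.  -1.   4.   1.  -5.   0.  -3.  -1.]
 [ -3.  -1.  -1.   3.   4.  94.  97.  93.  96. 101.  96.]
 [  1.  96.  61.  62.  63.  89.  90.  91.  95.  85.  91.]
 [ -5.  98.  13.  11.  13.  92.  90.  86.  92.  92.  89.]
 [  7.  92.  13.  10.   8.  92.  91.  93.  87.  89.  90.]
 [  5.  92.  nan  13.   8.  87.  92.  90.  88. 110.  94.]
 [  4.  96.  11.   4.  15.  95.  90.  87.  97. 111.  92.]
 [ -6.  98.   7.  13.  18.  99.  91.  90.  90. 109.  90.]
 [ -0.  99.  17.   7.  12.  94.  89.  91.  96. 110. 105.]
 [  3.  97.  nan  10.  10.  88.  93.  94.  90. 108. 112.]
 [ -0.  97.  63.  11.   5.  13.  89.  95.  87. 104. 111.]
 [ 28.  96.  83.   2.   7.   4.  95.  92.  94.  93.  92.]
 [ 10.  98.  98.  12.   9.  10.  93.  92.  93.  93.  91.]
 [  3.  96.  98.   9.  12.   9.  89.  89.  93.  94.  89.]
 [  9. 100.  94.  97.  97. 100.  97. 100.  90.  95.  93.]]
```

View pics/crop.png

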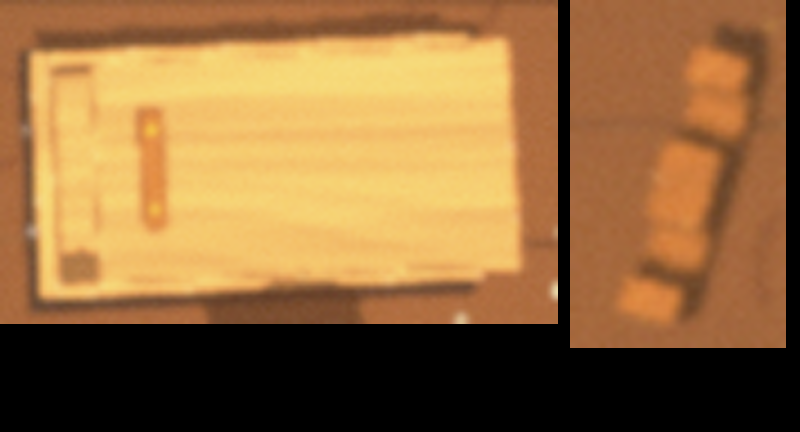

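The wooden rest is in the right crop, with its long axis about -16° from world x. The batten in the left crop is at roughly (295,227) in the full image, and the lid is about 30 mm open with a gap at the high end.

```bash
python3 - <<'E'
from h import *
np.set_printoptions(suppress=True,precision=1)
W=cloud("top",np.load("pics/top0.npy"))*1000; z=W[...,2]; v,u=np.mgrid[:420,:560]
m=(z>102)&(u>286)&(u<303)&(v>208)&(v<246)
print("pull",cv2.minAreaRect(W[m][:,:2].astype(np.float32)),np.median(W[m],0))
# end wall outer face / side walls: near-top cells
a=np.radians(2.9); X=np.array([np.cos(a),np.sin(a)]); Y=np.array([-X[1],X[0]])
b=(u>262)&(u<386)&(v>190)&(v<262)&(z>80)
P=W[b][:,:2]; px,py=P@X,P@Y
s=(py>py.max()-260)
for lo in range(0,240,40):
    k=(py<py.max()-lo)&(py>py.max()-lo-40); print(lo,px[k].min(),px[k].max())
for lo in range(-80,80,32):
    k=abs(px-px.mean()-lo-16)<16; print("ymax",lo,py[k].max(),"ymin",py[k].min())
W2=cloud("side",np.load("pics/side0.npy"))*1000; z2=W2[...,2]
k=(z2>88)&(z2<106)&(W2[...,0]>400)&(W2[...,0]<620)&(W2[...,1]>-300)&(W2[...,1]<80)&(u<278)&(v>200)&(v<285)
r=cv2.minAreaRect(W2[k][:,:2].astype(np.float32)); print("side box",r)
Q=W2[k][:,:2]; print((Q@Y).max(),(Q@X).min(),(Q@X).max())
print(np.array([433.3,323.6])-[145.5,-556.3])
E
```

```text
pull ((510.3316345214844, -34.43677520751953), (77.01451873779297, 14.948444366455078), 0.07264845073223114) [507.3 -33.  108.9]
0 426.91937408579105 587.2130025655612
40 425.97360998280266 588.002942891499
80 426.42962831453895 587.9014309992947
120 426.0048183099187 587.4362516760395
160 426.00762262846314 588.0008182632665
200 426.7512668846922 588.3036362670997
ymax -80 16.245748080028456 ymin -299.50933943210504
ymax -48 17.47961711685144 ymin -299.88852349120793
ymax -16 16.53175916875853 ymin -298.9499270699318
ymax 16 17.696714605550703 ymin -300.3952236722251
ymax 48 16.353953513217284 ymin -299.30474590821285
side box ((511.9434509277344, -115.79891967773438), (161.94845581054688, 322.0599060058594), 2.98411226272583)
19.37857232156268 424.3771969972338 586.4928262469738
[287.8 879.9]
```

Emit:
{"api": "jog_arm", "payload": {
  "moves": [
    [0,30,-27,6,-7],
    [0,60,-54,12,-14],
    [0,90,-81,18,-21],
    [0,120,-108,25,-28],
    [0,150,-135,32,-35],
    [0,180,-162,38,-42],
    [0,210,-189,44,-49],
    [0,240,-216,50,-56]
  ]
}}

```text
clock: 1.27
position: [0.3237, -0.285, 0.1814]
eef_rot: [0.001, 0.814, 0.58, 0.0]
force: [0.5, 0.3, 0.1]
grip_width: -0.0
grip_force: 0.0
```

```bash
cat >> h.py <<'E'
def rel(x,y,z,ang):
    """shift in tool axes (mm) and turn (deg) to world x,y,z (mm), tool-y angle ang"""
    s=monitor.get_state(); q=s["eef_rot"]; from scipy.spatial.transform import Rotation as Ro
    R=Ro.from_quat([q[1],q[2],q[3],q[0]]).as_matrix()
    d=R.T@(np.array([x,y,z])-s["position"]*1000); a=np.degrees(np.arctan2(R[1,1],R[0,1]))
    print("clk",s["clock"],"pos",(s["position"]*1000).round(1),"yaw",round(a,2),"tilt",R[2].round(4),"F",np.round(s["force"],1),"grip",round(s["grip_width"],3),s["grip_force"])
    print("shift",d.round(1),"turn",round(-((ang-a+180)%360-180),2))
E
python3 -c "
from h import *
rel(507.5,-7.3,150,2.9)"
```

```text
clk 1.2667 pos [ 323.7 -285.   181.4] yaw -19.04 tilt [-5.e-04  1.e-03 -1.e+00] F [0.5 0.3 0.1] grip -0.0 0.0
shift [322.5  83.1  31.3] turn -21.94
```

Emit:
{"api": "jog_arm", "payload": {
  "moves": [
    [0,40,10,4,-7],
    [0,80,21,8,-14],
    [0,120,31,12,-22],
    [0,160,42,16,-22],
    [0,200,52,20,-22],
    [0,240,62,24,-22],
    [0,280,72,28,-22],
    [0,320,82,31,-22]
  ]
}}

```text
clock: 1.93
position: [0.5072, -0.0098, 0.1502]
eef_rot: [0.0, 0.69, 0.723, 0.0]
force: [0.0, -1.3, 0.6]
grip_width: -0.001
grip_force: 0.0
```

```bash
python3 -c "
from h import *
snap('top','t1');snap('side','s1')
rel(507.5,-7.3,98,2.9)
a=cv2.imread('pics/t1.png')[170:280,240:400];b=cv2.imread('pics/s1.png')[180:290,200:300]
cv2.imwrite('pics/c1.png',np.hstack([cv2.resize(a,(640,440)),cv2.resize(b,None,fx=1.6,fy=4)*0+0]) if 0 else np.vstack([cv2.resize(a,(436,300)),cv2.resize(b,(436,300))]))"
```

```text
clk 2.0333 pos [509.4  -7.1 150. ] yaw 3.01 tilt [ 0.0021  0.0027 -1.    ] F [ 0.3 -0.1 -0.1] grip -0.002 0.0
shift [-0.2 -2.1 52. ] turn 0.11
```

View pics/c1.png

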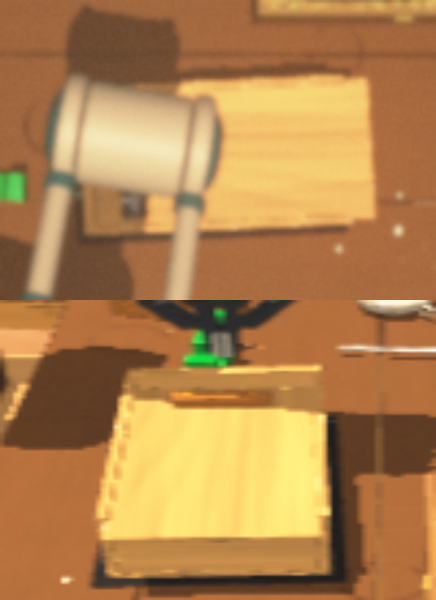

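Top view is blocked by the wrist. The side view shows the fingers above the gap, beyond the batten. Descending and pushing.

Emit:
{"api": "jog_arm", "payload": {
  "moves": [
    [0,0,-2,30,0],
    [0,0,-2,52,0],
    [0,0,-2,52,0],
    [0,-4,-2,52,0],
    [0,-8,-2,52,0],
    [0,-13,-2,52,0],
    [0,-23,-2,52,0],
    [0,-35,-2,52,0]
  ]
}}

```text
clock: 2.7
position: [0.5061, -0.0475, 0.0992]
eef_rot: [0.0, 0.69, 0.723, 0.001]
force: [-2.1, 3.5, -0.4]
grip_width: -0.002
grip_force: 1.7
```

Emit:
{"api": "jog_arm", "payload": {
  "moves": [
    [0,-14,0,0,0],
    [0,-28,0,0,0],
    [0,-42,0,0,0],
    [0,-56,0,0,0],
    [0,-70,0,0,0],
    [0,-82,0,0,0],
    [0,-92,0,0,0],
    [0,-98,0,0,0]
  ]
}}

```text
clock: 3.37
position: [0.5111, -0.1469, 0.099]
eef_rot: [0.001, 0.691, 0.723, 0.0]
force: [-0.4, 2.3, 1.9]
grip_width: -0.002
grip_force: 1.4
```

```bash
python3 -c "
from h import *
rel(507.5,-7.3,98,2.9)
i,W=snap('side','s2');W*=1000
z=W[...,2];m=(z>102)&(z<116)&(abs(W[...,0]-515)<45)&(W[...,1]<-60)&(W[...,1]>-260)
print(m.sum(),np.median(W[m],0),np.percentile(W[m][:,1],[5,95]))
print([(round(q['score'],2),c2w('side',q['centre']).round(3)) for q in viewer.spot_in('lid_pull','side')])
"
```

```text
clk 3.3667 pos [ 511.1 -146.9   99. ] yaw 2.59 tilt [-0.0014  0.0016 -1.    ] F [-0.4  2.3  1.9] grip -0.002 1.4249163094427786
shift [139.6   2.7   0.8] turn -0.31
139 [ 513.66552103 -169.58724837  109.24435457] [-176.27738585 -154.68734001]
[(0.55, array([ 0.518, -0.292,  0.093]))]
```

Emit:
{"api": "jog_arm", "payload": {
  "moves": [
    [0,-1,0,0,0],
    [0,-2,0,0,0],
    [0,-3,0,0,0],
    [0,-4,0,0,0]
  ]
}}

```text
clock: 3.8
position: [0.5108, -0.1477, 0.0983]
eef_rot: [-0.001, 0.691, 0.723, 0.001]
force: [0.9, 4.9, 2.4]
grip_width: 0.003
grip_force: 2.5
```

Emit:
{"api": "jog_arm", "payload": {
  "moves": [
    [0,-1,0,0,0],
    [0,-2,0,0,0],
    [0,-3,0,0,0]
  ]
}}

```text
clock: 4.05
position: [0.5108, -0.1478, 0.0983]
eef_rot: [-0.003, 0.691, 0.723, 0.003]
force: [2.3, 11.5, 4.4]
grip_width: 0.0
grip_force: 6.5
```

Emit:
{"api": "jog_arm", "payload": {
  "moves": [
    [0,10,0,0,0],
    [0,16,0,-20,0],
    [0,30,0,-60,0],
    [0.2,70,0,-72,0],
    [0.4,110,0,-72,0],
    [0.6,150,-10,-72,5],
    [0.68,190,-20,-72,12],
    [0.68,230,-30,-72,19]
  ]
}}

```text
clock: 4.72
position: [0.472, 0.0705, 0.1705]
eef_rot: [0.001, 0.795, 0.607, 0.0]
force: [0.4, -0.1, 0.2]
grip_width: 0.675
grip_force: 0.0
```

```bash
python3 -c "
from h import *
rel(433.3,323.6,120,-15.8)
"
```

```text
clk 4.7167 pos [472.   70.5 170.5] yaw -15.32 tilt [-9.0e-04  1.3e-03 -1.0e+00] F [ 0.4 -0.1  0.2] grip 0.675 0.0
shift [ 233.9 -104.3   50.2] turn 0.48
```

Emit:
{"api": "jog_arm", "payload": {
  "moves": [
    [0.68,36,-16,8,0],
    [0.68,72,-32,16,0],
    [0.68,108,-48,24,0],
    [0.68,144,-64,32,0],
    [0.68,180,-80,40,0],
    [0.68,210,-93,45,0],
    [0.68,225,-99,50,0],
    [0.68,225,-99,50,0]
  ]
}}

```text
clock: 5.38
position: [0.4345, 0.3151, 0.1192]
eef_rot: [-0.0, 0.792, 0.61, -0.0]
force: [0.7, -1.4, 0.3]
grip_width: 0.677
grip_force: 0.0
```

```bash
python3 -c "
from h import *
i,W=snap('side','s3')
rel(433.3,323.6,70,-15.8)
for n in ('top','side'):
    if n=='top': snap(n,'t3')
    for l in ('rest_tongue','neck_rest'): print(n,l,[(round(q['score'],2),c2w(n,q['centre']).round(3)) for q in viewer.spot_in(l,n)])
a=cv2.imread('pics/t3.png')[200:300,130:270];b=cv2.imread('pics/s3.png')[130:220,190:310]
cv2.imwrite('pics/c3.png',np.vstack([cv2.resize(a,(420,300)),cv2.resize(b,(400,300))]) if 0 else np.hstack([cv2.resize(a,(400,286)),cv2.resize(b,(381,286))]))
"
```

```text
clk 5.4333 pos [434.8 313.1 119.6] yaw -14.81 tilt [-1.5e-03  1.0e-04 -1.0e+00] F [-0.8  0.1 -0.1] grip 0.678 0.0
shift [ 9.8 -4.2 49.6] turn 0.99
top rest_tongue [(0.88, array([0.439, 0.316, 0.035])), (0.62, array([0.481, 0.179, 0.052]))]
top neck_rest [(0.8, array([0.436, 0.32 , 0.032])), (0.71, array([0.479, 0.179, 0.054])), (0.61, array([ 0.518, -0.269,  0.094])), (0.17, array([ 0.513, -0.169,  0.091]))]
side rest_tongue [(0.77, array([0.431, 0.313, 0.035])), (0.68, array([0.483, 0.174, 0.051]))]
side neck_rest [(0.66, array([0.483, 0.178, 0.053])), (0.62, array([0.432, 0.318, 0.035]))]
```

View pics/c3.png

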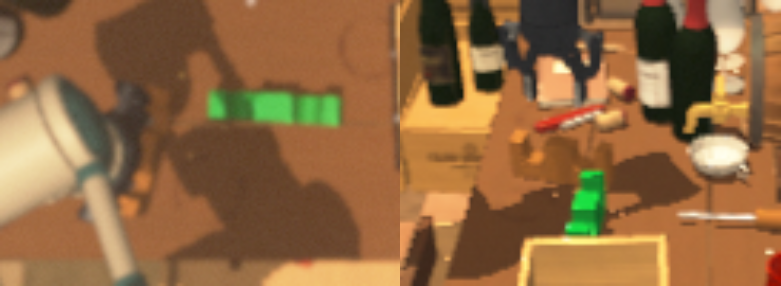

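Emit:
{"api": "jog_arm", "payload": {
  "moves": [
    [0.68,9,-4,15,1],
    [0.68,9,-4,35,1],
    [0.68,9,-4,48,1],
    [0.68,9,-4,54,1],
    [0.68,9,-4,54,1]
  ]
}}

```text
clock: 6.1
position: [0.4335, 0.3202, 0.0652]
eef_rot: [-0.0, 0.799, 0.601, -0.001]
force: [-0.7, 0.1, 1.0]
grip_width: 0.681
grip_force: 0.0
```

```bash
python3 -c "
from h import *
rel(433.3,323.6,42,-15.8)
i,W=snap('side','s4')
W=cloud('side',np.load('pics/side0.npy'))*1000
z=W[...,2];m=(z>45)&(z<70)&(abs(W[...,0]-433)<75)&(abs(W[...,1]-323)<45)
print(m.sum(),cv2.minAreaRect(W[m][:,:2].astype(np.float32)))
cv2.imwrite('pics/c4.png',cv2.resize(cv2.imread('pics/s4.png')[150:210,200:280],(640,480),interpolation=2))
"
```

```text
clk 6.1 pos [433.5 320.2  65.2] yaw -16.13 tilt [-0.0022 -0.0017 -1.    ] F [-0.7  0.1  1. ] grip 0.681 0.0
shift [ 3.2 -1.1 23.2] turn -0.33
131 ((430.52587890625, 319.2579345703125), (38.121124267578125, 142.92210388183594), 75.40573120117188)
```

View pics/c4.png

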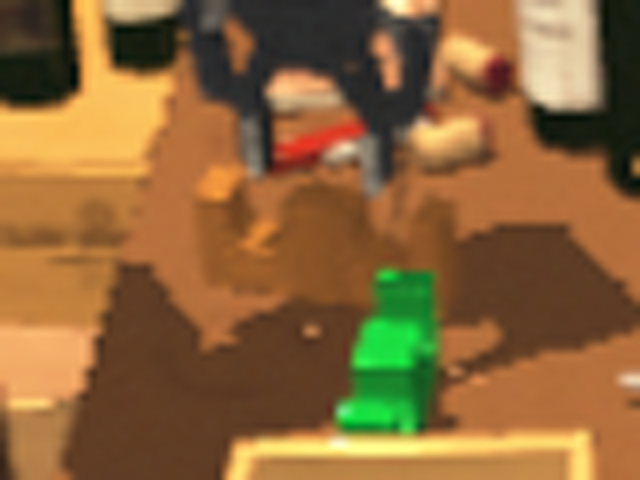

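Each finger is above a slot, on either side of the tongue. I'll descend.

Emit:
{"api": "jog_arm", "payload": {
  "moves": [
    [0.68,2,0,8,0],
    [0.68,2,0,16,0],
    [0.68,2,0,23,0],
    [0.68,2,0,25,0],
    [0.68,2,0,25,0]
  ]
}}

```text
clock: 6.57
position: [0.434, 0.3232, 0.0404]
eef_rot: [-0.0, 0.799, 0.602, -0.001]
force: [-0.1, -0.1, -0.7]
grip_width: 0.677
grip_force: 0.0
```

Emit:
{"api": "jog_arm", "payload": {
  "moves": [
    [0.4,0,0,0,0],
    [0.4,0,0,0,0],
    [0.4,0,0,0,0],
    [0.4,0,0,0,0],
    [0.4,0,0,0,0]
  ],
  "force": 60
}}

```text
clock: 6.98
position: [0.435, 0.3238, 0.0416]
eef_rot: [0.0, 0.799, 0.601, 0.001]
force: [-0.2, -0.2, 1.9]
grip_width: 0.463
grip_force: 61.4
```

Emit:
{"api": "jog_arm", "payload": {
  "moves": [
    [0.4,0,0,-8,0],
    [0.4,0,0,-25,0],
    [0.4,0,0,-55,0],
    [0.4,0,0,-90,0],
    [0.4,0,0,-118,0],
    [0.4,0,0,-126,0],
    [0.4,0,0,-126,0]
  ]
}}

```text
clock: 7.57
position: [0.4359, 0.3243, 0.17]
eef_rot: [0.0, 0.799, 0.602, 0.003]
force: [-0.0, 0.2, -1.0]
grip_width: 0.466
grip_force: 61.2
```

```bash
python3 -c "
from h import *
rel(506.8,5,167,2.9)
"
```

```text
clk 7.5667 pos [435.9 324.3 170. ] yaw -16.04 tilt [ 0.004   0.0041 -1.    ] F [-0.   0.2 -1. ] grip 0.466 61.17885947227478
shift [-287.3  156.4    2.5] turn -18.94
```

Emit:
{"api": "jog_arm", "payload": {
  "moves": [
    [0.4,-20,11,0,-3],
    [0.4,-50,27,0,-7],
    [0.4,-84,46,0,-11],
    [0.4,-118,64,0,-15],
    [0.4,-152,83,0,-19],
    [0.4,-186,101,0,-19],
    [0.4,-220,120,0,-19],
    [0.4,-250,136,0,-19]
  ]
}}

```text
clock: 8.23
position: [0.4948, 0.0434, 0.1651]
eef_rot: [-0.001, 0.689, 0.725, -0.002]
force: [0.7, 0.2, -1.3]
grip_width: 0.462
grip_force: 61.1
```

Emit:
{"api": "jog_arm", "payload": {
  "moves": [
    [0.4,-20,5,0,0],
    [0.4,-32,7,0,0],
    [0.4,-37,8,0,0],
    [0.4,-37,8,0,0],
    [0.4,-37,8,0,0]
  ]
}}

```text
clock: 8.65
position: [0.5053, 0.0102, 0.1665]
eef_rot: [-0.001, 0.689, 0.725, -0.0]
force: [-0.7, -0.0, -1.5]
grip_width: 0.459
grip_force: 61.1
```

```bash
python3 -c "
from h import *
rel(506.8,5,105,2.9)
i,W=snap('side','s5');snap('top','t5')
for n in ('side','top'):
  for l in ('neck_rest','end_wall'): print(n,l,[(round(q['score'],2),c2w(n,q['centre']).round(3)) for q in viewer.spot_in(l,n)])
a=cv2.imread('pics/t5.png')[170:280,220:400];b=cv2.imread('pics/s5.png')[150:290,200:300]
cv2.imwrite('pics/c5.png',np.hstack([cv2.resize(a,(400,244)),np.zeros((244,1,3),np.uint8)]) if 0 else cv2.resize(b,(430,600),interpolation=2))
W*=1000;z=W[...,2];m=(z>125)&(z<195)&(W[...,0]>420)&(W[...,0]<600)&(abs(W[...,1])<30)
hsv=cv2.cvtColor(i,cv2.COLOR_RGB2HSV);m&=hsv[...,1]>110
P=W[m];print(m.sum(),P.min(0),P.max(0));
k=(P[:,2]<150);print(np.percentile(P[k],[1,50,99],axis=0),np.degrees(np.polyfit(P[k][:,0],P[k][:,1],1)))
"
```

```text
clk 8.65 pos [505.3  10.2 166.5] yaw 2.97 tilt [ 0.0012 -0.0019 -1.    ] F [-0.7 -0.  -1.5] grip 0.459 61.05779528617859
shift [-5.3  1.4 61.5] turn 0.07
side neck_rest [(0.62, array([ 0.507, -0.001,  0.154]))]
side end_wall [(0.63, array([0.506, 0.029, 0.053]))]
top neck_rest [(0.78, array([0.482, 0.185, 0.055]))]
top end_wall [(0.69, array([ 0.733, -0.072,  0.025])), (0.52, array([0.452, 0.035, 0.098]))]
615 [433.49813284 -13.52526788 125.17009606] [573.60269892  29.9661394  190.60870198]
[[434.56276816 -10.72832566 126.13604534]
 [507.12079977  -4.80816908 138.79185677]
 [570.54358994   8.33937519 149.93222223]] [    3.78938174 -2167.27049608]
```

View pics/c5.png

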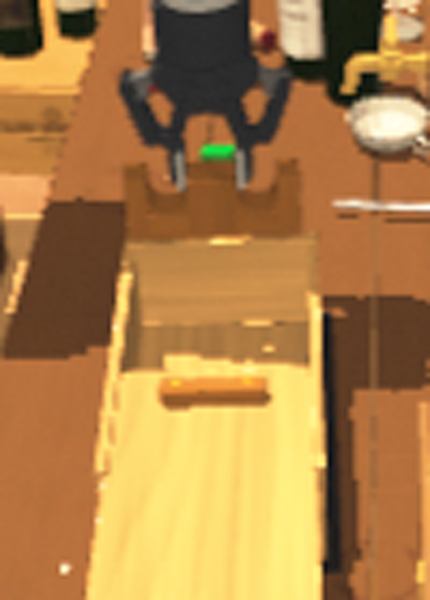

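Emit:
{"api": "jog_arm", "payload": {
  "moves": [
    [0.4,-5,2,8,0],
    [0.4,-5,2,20,0],
    [0.4,-5,2,30,0],
    [0.4,-5,2,38,0],
    [0.4,-5,2,46,0],
    [0.4,-5,2,54,0],
    [0.4,-5,2,60,0],
    [0.4,-5,2,60,0]
  ]
}}

```text
clock: 9.62
position: [0.5074, 0.0044, 0.1058]
eef_rot: [-0.001, 0.689, 0.725, -0.001]
force: [-0.0, -0.3, -1.0]
grip_width: 0.464
grip_force: 61.1
```

```bash
python3 -c "
from h import *
rel(507,5,53,2.9)
print(monitor.get_state()['moment'])
i,W=snap('side','s6')
W*=1000;z=W[...,2];m=(z>85)&(z<125)&(W[...,0]>433)&(W[...,0]<580)&(abs(W[...,1]+8)<12)
hsv=cv2.cvtColor(i,cv2.COLOR_RGB2HSV);m&=hsv[...,1]>110
P=W[m];print(m.sum(),np.percentile(P,[1,50,99],axis=0))
cv2.imwrite('pics/c6.png',cv2.resize(cv2.imread('pics/s6.png')[180:260,210:300],(675,600),interpolation=2))
"
```

```text
clk 9.6167 pos [507.4   4.4 105.8] yaw 2.96 tilt [ 4.0e-04 -2.8e-03 -1.0e+00] F [-0.  -0.3 -1. ] grip 0.464 61.094491481781006
shift [ 0.6 -0.2 52.8] turn 0.06
[0.02283081 0.00269173 0.03865854]
320 [[436.66826852 -18.11629929  85.36901205]
 [502.85877836  -9.24566246 101.45460938]
 [573.48572779   3.21017313 124.27859092]]
```

View pics/c6.png

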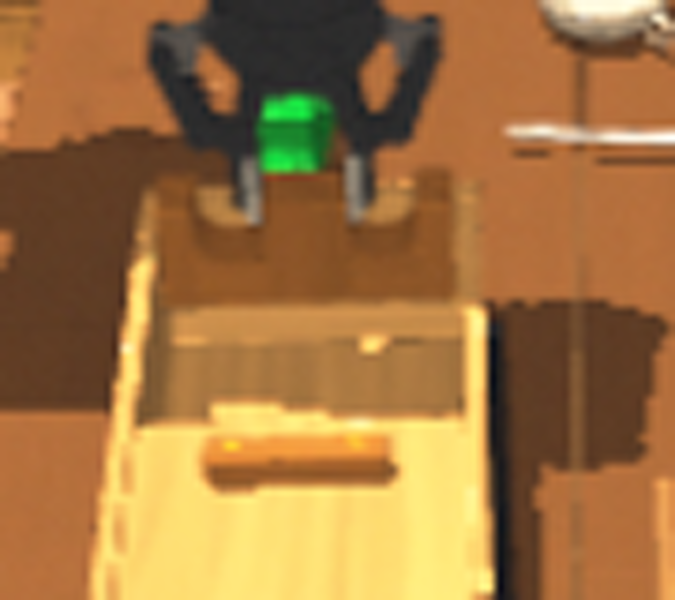

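The rest is between the side walls with no contact. Lowering it.

Emit:
{"api": "jog_arm", "payload": {
  "moves": [
    [0.4,0,0,8,0],
    [0.4,0,0,16,0],
    [0.4,0,0,24,0],
    [0.4,0,0,32,0],
    [0.4,0,0,40,0],
    [0.4,0,0,46,0],
    [0.4,0,0,49,0],
    [0.4,0,0,50,0]
  ]
}}

```text
clock: 10.33
position: [0.5079, 0.0043, 0.0564]
eef_rot: [-0.001, 0.689, 0.725, -0.0]
force: [0.9, 0.0, -1.8]
grip_width: 0.462
grip_force: 61.1
```

Emit:
{"api": "jog_arm", "payload": {
  "moves": [
    [0.4,0,0,1,0],
    [0.4,0,0,2,0],
    [0.4,0,0,3,0],
    [0.4,0,0,3,0]
  ]
}}

```text
clock: 10.67
position: [0.5085, 0.0042, 0.0544]
eef_rot: [0.0, 0.689, 0.725, 0.0]
force: [1.0, -0.5, -1.1]
grip_width: 0.466
grip_force: 61.1
```

Emit:
{"api": "jog_arm", "payload": {
  "moves": [
    [0.4,0,0,0.7,0],
    [0.4,0,0,1.4,0],
    [0.4,0,0,2,0],
    [0.4,0,0,2,0]
  ]
}}

```text
clock: 11.0
position: [0.5083, 0.0043, 0.0522]
eef_rot: [0.0, 0.689, 0.725, -0.0]
force: [-0.2, -0.3, -2.0]
grip_width: 0.461
grip_force: 61.1
```

Emit:
{"api": "jog_arm", "payload": {
  "moves": [
    [0.4,0,0,0.5,0],
    [0.4,0,0,1,0],
    [0.4,0,0,1,0]
  ]
}}

```text
clock: 11.25
position: [0.5084, 0.0042, 0.0516]
eef_rot: [0.0, 0.689, 0.725, 0.0]
force: [-1.4, -0.2, 2.8]
grip_width: 0.464
grip_force: 61.6
```

Emit:
{"api": "jog_arm", "payload": {
  "moves": [
    [0.4,1,0,-0.5,0],
    [0.4,2,0,-0.5,0],
    [0.4,3,0,-0.5,0],
    [0.4,4,0,-0.5,0],
    [0.4,5,0,-0.5,0],
    [0.4,6,0,-0.5,0],
    [0.4,7,0,-0.5,0],
    [0.4,7,0,-0.5,0]
  ]
}}

```text
clock: 11.92
position: [0.5079, 0.0115, 0.0517]
eef_rot: [-0.0, 0.689, 0.725, -0.0]
force: [-0.2, -0.1, -1.5]
grip_width: 0.461
grip_force: 61.1
```

Emit:
{"api": "jog_arm", "payload": {
  "moves": [
    [0.4,0.5,0,0,0],
    [0.4,1,0,0,0],
    [0.4,1.5,0,0,0],
    [0.4,2,0,0,0],
    [0.4,2.5,0,0,0],
    [0.4,2.5,0,0,0]
  ]
}}

```text
clock: 12.42
position: [0.5079, 0.0138, 0.0518]
eef_rot: [0.0, 0.689, 0.725, -0.0]
force: [0.2, -0.5, -1.3]
grip_width: 0.466
grip_force: 61.1
```

Emit:
{"api": "jog_arm", "payload": {
  "moves": [
    [0.4,0.5,0,0,0],
    [0.4,1,0,0,0],
    [0.4,1.5,0,0,0],
    [0.4,2,0,0,0],
    [0.4,2.5,0,0,0],
    [0.4,2.5,0,0,0]
  ]
}}

```text
clock: 12.92
position: [0.5078, 0.0156, 0.0518]
eef_rot: [0.0, 0.689, 0.725, -0.0]
force: [-0.4, -4.1, -1.1]
grip_width: 0.462
grip_force: 61.1
```

Emit:
{"api": "jog_arm", "payload": {
  "moves": [
    [0.4,0.3,0,0,0],
    [0.4,0.6,0,0,0],
    [0.4,0.9,0,0,0],
    [0.4,0.9,0,0,0],
    [0.4,0.9,0,0,0]
  ]
}}

```text
clock: 13.33
position: [0.5077, 0.0158, 0.0518]
eef_rot: [0.001, 0.689, 0.725, -0.001]
force: [-0.9, -6.9, -1.3]
grip_width: 0.464
grip_force: 61.1
```

Emit:
{"api": "jog_arm", "payload": {
  "moves": [
    [0.4,0.4,0,0,0],
    [0.4,0.8,0,0,0],
    [0.4,1.2,0,0,0],
    [0.4,1.6,0,0,0],
    [0.4,1.6,0,0,0],
    [0.4,1.6,0,0,0]
  ]
}}

```text
clock: 13.83
position: [0.5077, 0.016, 0.0519]
eef_rot: [0.002, 0.689, 0.725, -0.002]
force: [-1.6, -11.2, -1.6]
grip_width: 0.462
grip_force: 61.1
```

Emit:
{"api": "jog_arm", "payload": {
  "moves": [
    [0.4,0,0,0,0],
    [0.4,0,0,0,0],
    [0.4,0,0,0,0],
    [0.4,0,0,0,0],
    [0.4,0,0,0,0],
    [0.4,0,0,0,0],
    [0.4,0,0,0,0],
    [0.4,0,0,0,0]
  ]
}}

```text
clock: 14.5
position: [0.5077, 0.016, 0.0519]
eef_rot: [0.002, 0.689, 0.725, -0.002]
force: [-0.1, -11.7, -1.9]
grip_width: 0.462
grip_force: 61.1
```

Emit:
{"api": "jog_arm", "payload": {
  "moves": [
    [0.4,0,0,0,0],
    [0.4,0,0,0,0],
    [0.4,0,0,0,0],
    [0.4,0,0,0,0],
    [0.4,0,0,0,0],
    [0.4,0,0,0,0],
    [0.4,0,0,0,0],
    [0.4,0,0,0,0]
  ]
}}

```text
clock: 15.17
position: [0.5077, 0.016, 0.0519]
eef_rot: [0.002, 0.689, 0.725, -0.002]
force: [-1.7, -11.5, -0.7]
grip_width: 0.469
grip_force: 61.1
```

```bash
python3 -c "
from h import *
rel(507,16,52,2.9)
snap('side','s7')
cv2.imwrite('pics/c7.png',cv2.resize(cv2.imread('pics/s7.png')[180:260,210:300],(675,600),interpolation=2))
"
```

```text
clk 15.1667 pos [507.7  16.   51.9] yaw 2.95 tilt [-4.6e-03 -2.0e-04 -1.0e+00] F [ -1.7 -11.5  -0.7] grip 0.469 61.06937527656555
shift [ 0.1 -0.7 -0.1] turn 0.05
```

View pics/c7.png

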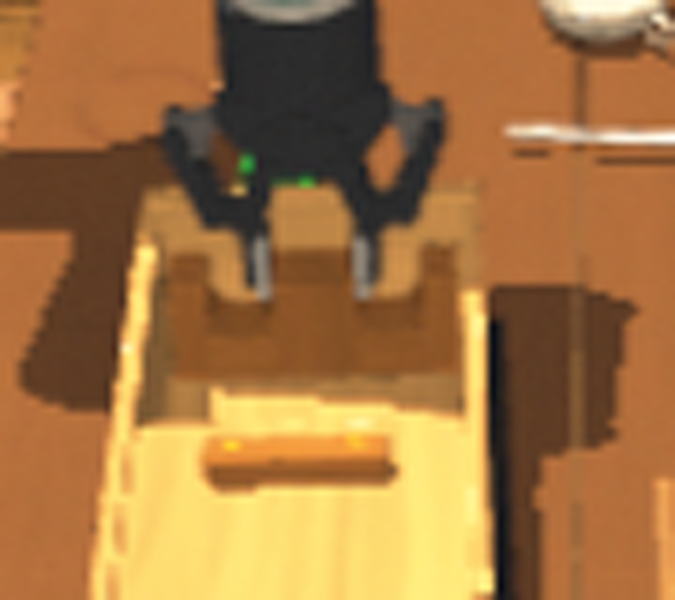

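The rest stands square against the end wall with its slots up, gripped and pressed at about 11.5 N, and the lid is open.

```bash
python3 -c "
from h import *
print(sign_off())"
```

```text
the job is handed in; nothing more can be done
None
```

The job is handed in: the lid is back at its stop, and the wooden neck rest stands slots up in the box, gripped at 61 N and pressed against the high end wall with about 11.5 N; sign-off returned no verdict.

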